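# Put the middle check weight into its graded well

### The arm

A 7-joint arm with a two-finger parallel gripper is mounted at the origin on a cart in front of the work surface, level with it; the furniture and walls round the work are solid. World frame = base frame: x ahead of the robot, y to its left, z up, the work surface at z = 0. Lengths are in m, angles in rad, forces in N, time in s.
With the tool pointing down it reaches from about 0.425 to 0.95 m from the base axis. Payload 4.7 kg.
Tool frame: the origin (TCP) lies midway between the tips of the shut fingers; the grasp point (between the pads) lies 19 mm behind it; y points along the fingers, z is the direction in which the jaws open and shut, and the axes are right-handed (so a half turn about y gives the same grasp; the last joint's range is limited). The gripper opens to 85 mm and grips with 20 to 120 N. Pads are 22 mm wide; open, the fingers measure 114 mm over their backs; the gripper's body (76 mm by 85 mm) begins 54 mm behind the grasp point. The pads swing forward as they close: fully open they stand 13 mm farther back than shut.
Start: joints at [-1.157, 0.469, -0.049, 1.532, 0.024, 1.141, -0.082], TCP at [0.289, 0.61, 0.231] pointing down, gripper open.
Joint ranges: [-2.59, 2.59], [-0.33, 1.99], [-1.39, 1.29], [0.1, 2.45], [-1.04, 4.18], [0.21, 1.99], [-2.66, 2.66]. Speed limits (rad/s): [2.57, 2.57, 3.14, 3.14, 3.14, 3.14, 3.14].

### API

Orientations are given as a 3x3 rotation matrix whose columns are the frame's x, y, z axes.
In Python, from workcell import bot gives the robot as it stands.
- The arm moves only by the tool drive_tool, never from a script. Its argument "series" is one flat list of numbers, 7 for each row, row after row: the shift along the tool's x, y, z in m, then the turn, a rotation vector about the tool's x, y, z in degrees, then the opening, from 0 (shut) to 1 (fully open). In form: [tx, ty, tz, ax, ay, az, jaw, tx, ty, tz, ax, ay, az, jaw, ...]. A call has 1 to 5 rows; each row is the pose to reach, as a shift and turn from the pose commanded when the call began, along the tool's axes at that moment; what a row does not reach only later rows make up. A row lasts 1/8 s, in which the tool goes at most 62.5 mm and 10.7 degrees, less where a joint would pass 70% of its speed; a pose out of reach is approached as far as the arm can. A call with a gripper value outside its range is refused whole. The fingers move at their own pace and stop on an object; the grip force is fixed at half the most. Time passes only in rows, so rows that repeat a pose let the fingers close. It gives the time, the measured TCP pose, the force and the opening at its end, in the units of the state.
- bot.state(): the state, without advancing time (a new reading comes with each control period).
- bot.read_camera(name): name is "scene" or "top" or "wrist"; returns a dict with "img" (384x512x3 uint8, blue, green, red), "vertical_fov" (degrees; the focal length in pixels is half the picture's height over the tangent of half this angle, whatever the lens; pixels are square), "cx", "cy" (the principal point, pixels), "k1" (the pictures are not rectified: a ray, as slopes to the right and down, at radius r is drawn at 1 + k1 r^2 times it, then the intrinsics apply), "origin" and "rotation" of the camera in the world; the wrist camera has in their place "mount" (4x4, takes a point from camera to tool coordinates, whose origin is the TCP and whose axes are the tool frame's). Camera axes: x right, y down, z forward; pixel columns grow to the right and rows downward; lengths in m; the calibration is good to about 2 mm. A picture is of the moment at which its call begins: read the wrist's pose just before it. There is no depth.
- bot.close_job(): hands the job in, once; it reports no verdict.
The state is a dict: "t": time; "joint_pos": joint angles; "dq": joint speeds; "joint_torque": joint torques, N m; "position": TCP position; "tool_rot": TCP orientation; "ft_force": force on the tool from outside, world axes, zero at the start; "moment": the same for the moment, N m; "gripper_width": finger opening in m.
Only numpy, scipy, OpenCV 4.12 (cv2) and the standard library are available. Lean on these libraries where they do the work, as an engineer would, in place of code of your own. Each camera call takes 0.05 s, during which the arm holds its last target. There are 200 camera calls.

### The job

Put the middle-sized of the three steel check weights away in the well that fits it in the graded stand: feel for the well with a light touch, never pressing the weight on the stand with more than about 20 N, and leave the weight upright and fully home on the well's floor. Leave the other two weights, the dropper bottle, the lens case and the loupe where they are.

Things in the scene. Friction and masses are not known exactly. Their poses are not given: they have to be found in the camera images.
- weight_middle: middle-sized plain steel check weight, loose, standing upright on the worktop: a round body 29 mm in diameter and 28 mm high, its lower rim bevelled by 1.5 mm, with a round stem 15 mm in diameter and 30 mm high on top to take hold of (58 mm in all). Mass 0.12 to 0.26 kg. Origin: centre of its underside; z up along the stem.
- weight_small: the small steel check weight, same form and heights (body 28 mm, stem 30 mm high and 15 mm thick), body 24 mm in diameter. Origin: centre of its underside. To be left alone.
- weight_large: the large steel check weight, same form and heights, body 34 mm in diameter. Origin: centre of its underside. To be left alone.
- block: graded stand, fixed: aluminium frame 228 mm long (own y), 64 wide (own x), 34 high, holding a white strip, 190 x 54 mm, with a row of four round wells along y at x = 0, 44 mm apart, growing towards +y. They suit bodies of 24, 29, 34 and 39 mm, are 1.5 mm wider than these, 20 mm deep. Origin: centre of the frame's underside; z up. The strip's top is at z = 42 mm, the well floors at 22 mm.
- row_small (a point): point on the frame where the smallest (24 mm) well's centre would be, level with the strip's top (z 42 mm, y -80 mm, x 0 in the stand), if the strip were pushed to its stop at the -y end. In truth the whole strip stands 6 to 24 mm further towards the stand's +y; how far is not measured and differs each time (seen as gaps at the frame's ends). It is stiff: only some 12 N along y moves it.
- row_large (a point): the like point for the largest (39 mm) well (y +52 mm). The strip rests on springs: pressed down it gives way from about 4 N on, 1 mm for each further 1.5 N, and is hard at 8 mm (about 16 N). When a weight that presses it down comes over its own well, the strip springs back up round it and the pressure falls to almost nothing; then the weight can go down to the floor.
- dropper: bystander: small eye-drop bottle with green cap, 25 mm thick, 80 mm high, upright behind the stand. Origin: centre of its underside.
- lens_case: bystander: contact lens case with two round caps, 36 x 72 x 18 mm. Origin: centre of its underside.
- loupe: bystander: small black round loupe, 32 mm in diameter, 20 mm high. Origin: centre of its underside.
Things that resemble listed ones, but are neither listed nor needed, are in the scene too. What is shaped like the weight_middle but yellow is not meant.

How it is judged:
On the way:
1. the middle weight is lifted clear of the worktop (height (world z) of weight_middle above 0.035 m), for 0.2 s.
At the end, for the whole second after the job is handed in: the middle weight stands at rest in the 29 mm well (second from the -y end: y -38 to -6 mm in the stand's frame, wherever the strip stands, and within 6 mm of the row's line), its underside within 3 mm of the well floor's height (under 25 mm above the stand's underside), upright within 0.08 rad (x of weight_middle in the frame of block between -0.006 and 0.006 m and y of weight_middle in the frame of block between -0.038 and -0.006 m and z of weight_middle in the frame of block below 0.025 m and angle between weight_middle's own z axis and vertical below 0.08 rad and linear speed of weight_middle below 0.02 m/s); the robot touches nothing.
It fails at once if the middle weight is pressed on the stand with more than 25 N (contact force between weight_middle and block above 25 N).
It fails at once if the fingers or arm press on the stand with more than 10 N (contact force between any of the fingers, the arm and block above 10 N).
It fails at once if one of the other two weights is moved by more than 15 mm (distance of any of weight_small, weight_large from where it was at the start of the episode above 0.015 m).
It fails at once if the dropper bottle, lens case or loupe is moved by more than 15 mm (distance of any of dropper, lens_case, loupe from where it was at the start of the episode above 0.015 m).
It also fails if it takes over 48 s, if anything falls off the work surface, if the arm or the gripper's body presses on something with over 40 N, if the wrist force passes 120 N, or if a joint passes its speed limit or range.

## Working session

There is one attempt and no reset: what is moved stays moved. The work goes in short steps, Python scripts to look and compute and a tool call to move; the robot and the scene stay as the last step left them, time stands still between calls to the robot, and variables do not carry over. Pictures are saved under pics/ and viewed, about 8 in all and at most 12, crops included, and the job is handed in when it is done.

Besides the shell and the picture viewer there is one more tool, called as a command line: name --argument value ..., lists and objects as JSON in quotes. drive_tool: Moves the arm, as the interface text tells. Its arguments: {"type":"object","properties":{"series":{"type":"array"}},"required":["series"]}

```bash
ls; mkdir -p pics; cat > h.py <<'E'
import numpy as np, cv2
from workcell import bot
def grab(n,save=None):
    s=bot.state(); c=bot.read_camera(n)
    c['f']=c['img'].shape[0]/2/np.tan(np.radians(c['vertical_fov'])/2)
    if 'mount' in c:
        T=np.eye(4);T[:3,:3]=s['tool_rot'];T[:3,3]=s['position'];T=T@np.array(c['mount'])
        c['rotation']=T[:3,:3];c['origin']=T[:3,3]
    if save: cv2.imwrite('pics/'+save,c['img'])
    return c
def K(c): return np.array([[c['f'],0,c['cx']],[0,c['f'],c['cy']],[0,0,1]])
def ray(c,p):
    u=cv2.undistortPoints(np.array([[p]],float),K(c),np.array([c['k1'],0,0,0,0.]))[0,0]
    return np.array(c['rotation'])@np.array([u[0],u[1],1])
def onz(c,p,z):
    d=ray(c,p);o=np.array(c['origin']);return o+d*(z-o[2])/d[2]
def proj(c,P):
    q=np.array(c['rotation']).T@(np.array(P)-c['origin']);q/=q[2]
    r2=q[0]**2+q[1]**2;q[:2]*=1+c['k1']*r2
    return (K(c)@q)[:2]
E
python3 - <<'E'
from h import *
a=grab('scene');b=grab('top')
for c in(a,b): print(c['origin'],c['rotation'],c['f'],c['k1'])
cv2.imwrite('pics/s.png',cv2.resize(a['img'],(800,600)));cv2.imwrite('pics/t.png',cv2.resize(b['img'],(800,600)))
s=bot.state();print(s)
E
```

```text
pics
[ 0.102795   -0.99209501  0.6969934 ] [[ 0.90776205 -0.19727179  0.37020521]
 [-0.41916681 -0.46096226  0.78218475]
 [ 0.01634765 -0.86521537 -0.50113383]] 466.6582564229797 -0.15904398668104514
[ 0.2585195  -0.01728776  1.49624182] [[ 9.81628743e-02 -9.67944532e-01  2.31187008e-01]
 [-9.95170305e-01 -9.53983391e-02  2.31348504e-02]
 [-3.38395383e-04 -2.32341429e-01 -9.72634230e-01]] 442.5169507015327 -0.022701486805330216
{'t': 0.1, 'joint_pos': array([-1.15688748,  0.46938356, -0.04859629,  1.53356355,  0.02409414,
        1.14100007, -0.08228175]), 'dq': array([ 0.0007658 , -0.00252418,  0.00089752, -0.0024965 , -0.00109987,
        0.00024698,  0.00229233]), 'joint_torque': array([ 8.32959049e-04, -5.11515820e+01, -4.67998115e-02, -2.38390535e+01,
        1.08058029e-02,  4.41709446e-03,  3.00972943e-05]), 'position': array([0.28898562, 0.60943455, 0.23035563]), 'tool_rot': array([[ 9.03571331e-01, -7.07786217e-04,  4.28437100e-01],
       [-4.28437681e-01, -1.62150205e-03,  9.03569878e-01],
       [ 5.51773314e-05, -9.99998435e-01, -1.76838505e-03]]), 'ft_force': array([1.90849339e-04, 1.92455152e-01, 4.43252798e-01]), 'moment': array([0.04487316, 0.02374128, 0.00546062]), 'gripper_width': 0.08525810758349435}
```

View pics/s.png

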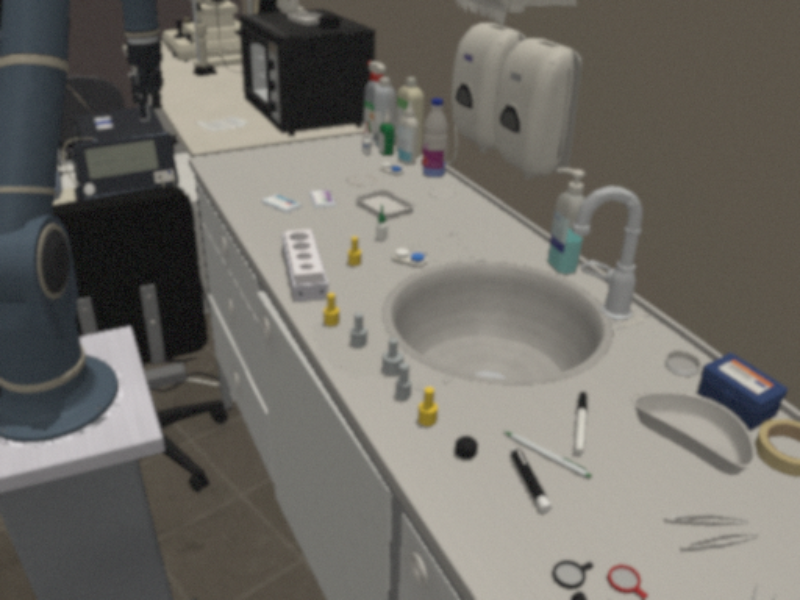

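View pics/t.png

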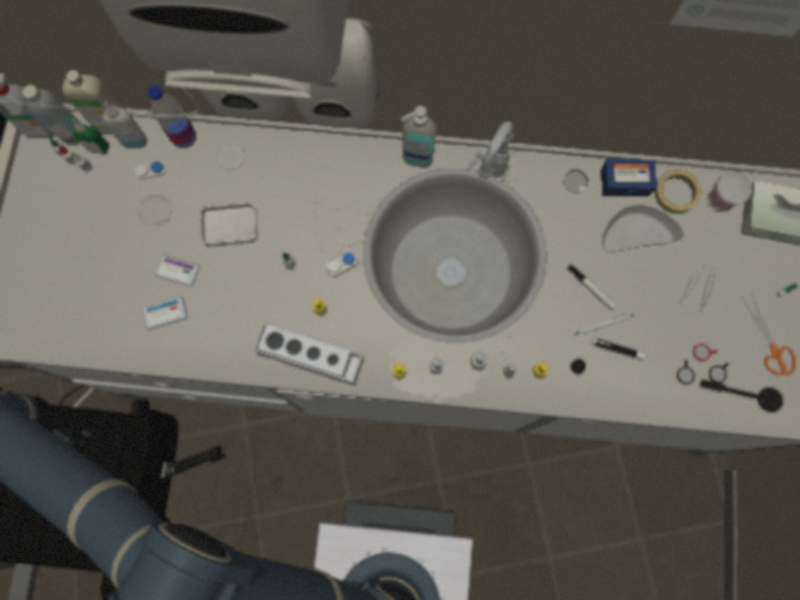

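Scene and top show three steel weights (top view, 800-px scale: (436,366), (478,361), (508,370)), yellow lookalikes at (399,370), (540,369), (319,306), and the stand at about (310,353). The green-capped dropper is at (288,260), the lens case at (342,263) and the loupe at (578,366). Next I'll take a close crop and measure.

```bash
python3 - <<'E'
from h import *
b=grab('top');a=grab('scene')
im=b['img']
c1=cv2.resize(im[200:250,160:240],(800,500),interpolation=cv2.INTER_CUBIC)
c2=cv2.resize(im[215:250,240:355],(800,243),interpolation=cv2.INTER_CUBIC)
# two crops stacked, 
c1=cv2.resize(c1,(560,350))
o=np.zeros((598,800,3),np.uint8);o[:350,:560]=c1;o[355:598]=c2
cv2.imwrite('pics/c.png',o)
for n,p in dict(A=(436,366),B=(478,361),C=(508,370),y1=(399,370),y2=(540,369),y3=(319,306),loupe=(578,366),drop=(288,260),lens=(342,263),holeL=(275,341),hole2=(333,359)).items():
    print(n,onz(b,np.array(p)*.64,0.03 if n[:4]!='hole' else .042).round(3))
E
```

```text
A [ 0.497 -0.054  0.03 ]
B [ 0.516 -0.143  0.03 ]
C [ 0.503 -0.208  0.03 ]
y1 [0.48  0.024 0.03 ]
y2 [ 0.512 -0.276  0.03 ]
y3 [0.603 0.212 0.03 ]
loupe [ 0.526 -0.357  0.03 ]
drop [0.701 0.294 0.03 ]
lens [0.706 0.174 0.03 ]
holeL [0.515 0.294 0.042]
hole2 [0.488 0.166 0.042]
```

View pics/c.png

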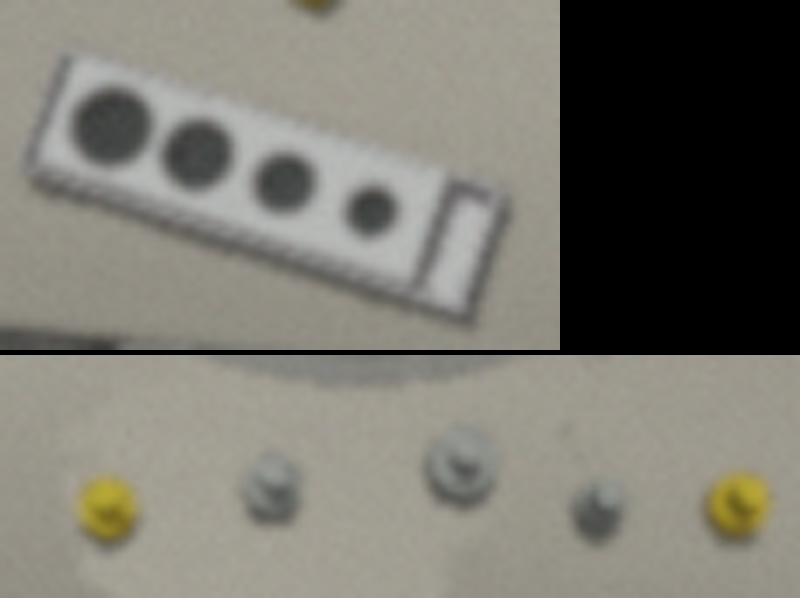

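Crop: the middle weight is the left steel one, A (about 28 mm wide at crop (271,490)). B at (460,465) is large and C at (598,510) is small. The 29 mm well is third from the left, at crop (284,183), and the strip has a wide gap at its −y end. Moving towards A.

drive_tool --series '[0.094,0.015,-0.102,0,10.5,0,0.6,0.142,0.03,-0.154,0,21,0,0.6,0.189,0.045,-0.205,0,31,0,0.6,0.236,0.055,-0.256,0,42,0,0.6,0.283,0.06,-0.307,0,52,0,0.6]'

```text
t: 0.82
position: [0.3814, 0.3129, 0.185]
tool_rot: [[0.213, 0.0, 0.977], [-0.977, 0.0, 0.213], [-0.0, -1.0, 0.0]]
ft_force: [2.2, 0.6, 0.0]
gripper_width: 0.0511
```

```bash
python3 - <<'E'
from h import *
b=grab('top')
g=cv2.cvtColor(b['img'],cv2.COLOR_BGR2GRAY)[:, :]
x0,y0,x1,y1=160,200,240,250
roi=cv2.resize(g[y0:y1,x0:x1],None,fx=8,fy=8,interpolation=cv2.INTER_CUBIC)
m=(roi<115).astype(np.uint8)
P=[]
for c in cv2.findContours(m,cv2.RETR_EXTERNAL,cv2.CHAIN_APPROX_NONE)[0]:
    if cv2.contourArea(c)<800: continue
    (u,v),ax,an=cv2.fitEllipse(c)
    p=((u+.5)/8-.5+x0,(v+.5)/8-.5+y0); P.append(onz(b,p,.042)); print(np.round(p,1),np.round(np.array(ax)/8,1),P[-1].round(4))
s=bot.state();print(s['t'],s['position'],s['tool_rot'],s['gripper_width'])
E
```

```text
[165. 248.] [ 3.1 26.2] [0.4121 0.3162 0.042 ]
[212.6 229.7] [6.1 6.6] [0.4881 0.1674 0.042 ]
[258.6 271.2] [39.3 89. ] [0.3671 0.0014 0.042 ]
[200.1 225.7] [7.6 8.1] [0.4975 0.2105 0.042 ]
[187.7 221.6] [9.  9.6] [0.5072 0.2536 0.042 ]
[175.5 217.6] [10.4 11. ] [0.5166 0.2963 0.042 ]
0.875 [0.38354836 0.3029096  0.18379239] [[ 0.19802809 -0.00155125  0.98019512]
 [-0.98017097 -0.00750929  0.19801132]
 [ 0.00705341 -0.9999706  -0.00300754]] 0.0513032777676936
```

drive_tool --series '[0.06,0,0.007,0,5,0,0.6,0.12,0,0.014,0,8,0,0.6,0.18,0.01,0.021,0,12,0,0.6,0.24,0.015,0.027,0,15,0,0.6,0.29,0.02,0.033,0,16,0,0.6]'

```text
t: 1.5
position: [0.4772, 0.0371, 0.1653]
tool_rot: [[-0.06, 0.001, 0.998], [-0.998, 0.0, -0.06], [-0.0, -1.0, 0.001]]
ft_force: [1.0, 1.2, -0.3]
gripper_width: 0.0514
```

drive_tool --series '[0,0,0,0,0,0,0.6]'

```text
t: 1.62
position: [0.4774, 0.0351, 0.1652]
tool_rot: [[-0.066, 0.0, 0.998], [-0.998, -0.002, -0.066], [0.001, -1.0, 0.0]]
ft_force: [-1.0, 0.8, 0.2]
gripper_width: 0.051
```

drive_tool --series '[0.044,0,0.013,0,0,0,0.6,0.087,0.01,0.026,0,0,0,0.6,0.087,0.02,0.026,0,0,0,0.6,0.087,0.02,0.026,0,0,0,0.6]'

```text
t: 2.12
position: [0.4967, -0.0476, 0.1444]
tool_rot: [[-0.057, -0.002, 0.998], [-0.998, 0.001, -0.057], [-0.001, -1.0, -0.003]]
ft_force: [0.1, 0.2, 0.3]
gripper_width: 0.051
```

```bash
python3 - <<'E'
from h import *
w=grab('wrist','w1.png'); s=bot.state();print(s['position'],np.array(w['mount']).round(3),w['f'],w['k1'],w['cx'],w['cy'])
for z in(.058,.028): print(proj(w,[.497,-.054,z]))
E
```

```text
[ 0.49711853 -0.04728962  0.14480514] [[ 0.001  0.961  0.278 -0.072]
 [ 0.    -0.278  0.961 -0.143]
 [ 1.    -0.001 -0.001  0.001]
 [ 0.     0.     0.     1.   ]] 292.28811877931815 -0.0008205314388330554 260.35881367325186 190.59618544101602
[260.81318639 204.79281009]
[260.85081307 194.30818301]
```

View pics/w1.png

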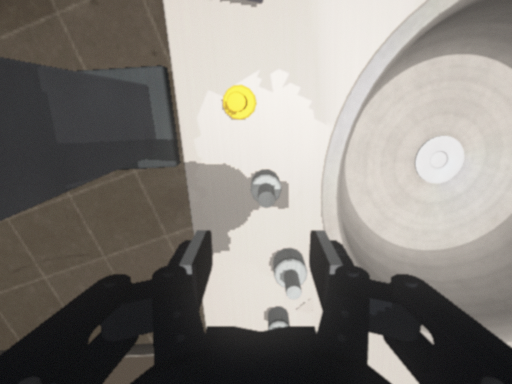

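Wrist view: the middle weight is at (266,188), between yellow (239,100) and large (290,270), free on both jaw sides. I'll zoom in for the stem's centre.

```bash
python3 - <<'E'
from h import *
im=cv2.imread('pics/w1.png')[160:220,230:310]
cv2.imwrite('pics/w1c.png',cv2.resize(im,(800,600),interpolation=cv2.INTER_CUBIC))
E
```

```text
(no output)
```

View pics/w1c.png

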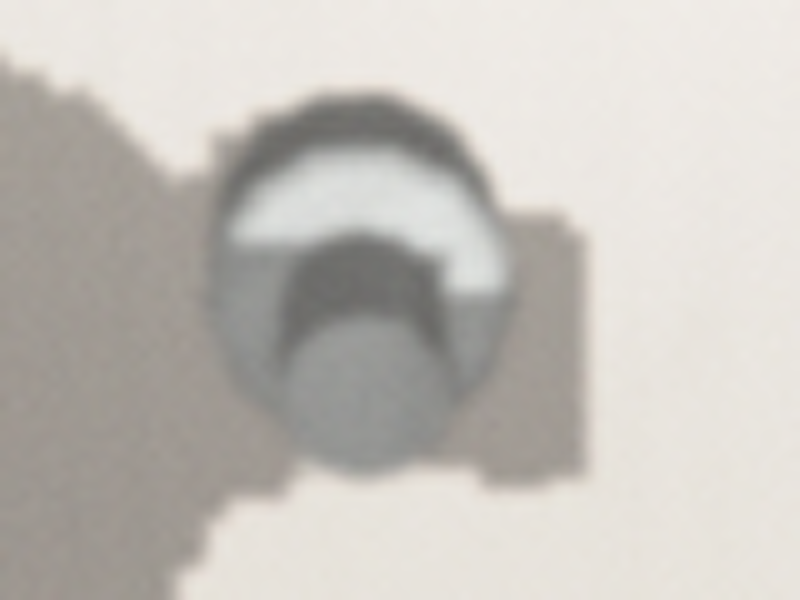

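The crop shows the stem-top centre at about (266.3,199.0) and the body-top centre at about (265.7,188.5).

```bash
python3 - <<'E'
from h import *
w=grab('wrist')
for p,z in(((266.3,199.0),.058),((265.7,188.5),.028)): print(onz(w,p,z))
d=np.linalg.norm(onz(w,(265.7,188.5),.028)-w['origin'])
print('body dia',30*d/w['f'])
s=bot.state();G=(onz(w,(266.3,199.0),.058)+onz(w,(265.7,188.5),.028))/2
print(s['position'], s['tool_rot'].T@(np.array([G[0],G[1],.031])-s['position']))
E
```

```text
[ 0.50229197 -0.04904996  0.058     ]
[ 0.50230553 -0.0484728   0.028     ]
body dia 0.027714960446503546
[ 0.49743184 -0.04721963  0.14515358] [0.00136485 0.11414955 0.00501202]
```

drive_tool --series '[0.001,0.05,0.005,0,0,0,0.6,0.001,0.095,0.005,0,0,0,0.6,0.001,0.113,0.005,0,0,0,0.6,0.001,0.113,0.005,0,0,0,0.6]'

```text
t: 2.72
position: [0.5017, -0.049, 0.0313]
tool_rot: [[-0.056, -0.003, 0.998], [-0.998, 0.001, -0.056], [-0.0, -1.0, -0.003]]
ft_force: [0.5, 0.5, -0.8]
gripper_width: 0.0514
```

drive_tool --series '[0,0,0,0,0,0,0,0,0,0,0,0,0,0,0,0,0,0,0,0,0,0,0,0,0,0,0,0]'

```text
t: 3.22
position: [0.5031, -0.0502, 0.0334]
tool_rot: [[-0.059, 0.002, 0.998], [-0.998, 0.001, -0.059], [-0.001, -1.0, 0.002]]
ft_force: [-1.9, 1.3, 6.6]
gripper_width: 0.013
```

drive_tool --series '[0,0,0,0,0,0,0,0,-0.03,0,0,0,0,0,0,-0.07,0,0,0,0,0,0,-0.1,0,0,0,0,0,0,-0.1,0,0,0,0,0]'

```text
t: 3.85
position: [0.504, -0.0505, 0.1342]
tool_rot: [[-0.059, 0.005, 0.998], [-0.998, 0.001, -0.059], [-0.001, -1.0, 0.005]]
ft_force: [0.2, -0.4, -3.8]
gripper_width: 0.0134
```

```bash
python3 - <<'E'
from h import *
w=grab('wrist','w2.png');s=bot.state();print(s['position'],s['ft_force'],s['moment'],s['gripper_width'],s['joint_pos'])
E
```

```text
[ 0.50257687 -0.05031606  0.13257142] [-0.20508843  0.06426112 -2.34286228] [-0.02752144  0.01575313  0.01711511] 0.013052699091863162 [-0.36253935  0.32996142  0.4641283   2.05617232 -0.20512062  0.79731621
  0.16529459]
```

View pics/w2.png

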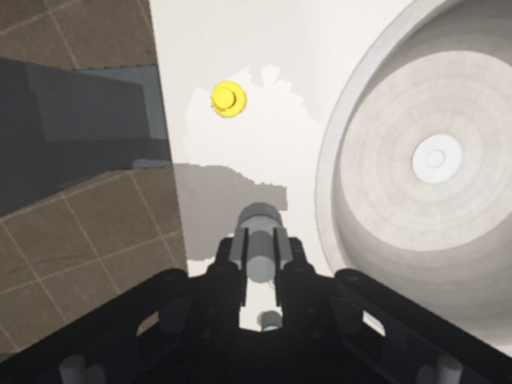

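The weight is held at 13 mm opening, with about 2.3 N of load, and its stem sits centrally between the pads at (261,268). Carrying it above the 29 mm well, tool x along the row.

drive_tool --series '[-0.05,0,-0.004,0,2,0,0,-0.105,0,-0.008,0,4,0,0,-0.16,0,-0.012,0,6,0,0,-0.215,0,-0.017,0,8,0,0,-0.26,0,-0.02,0,9,0,0]'

```text
t: 4.53
position: [0.496, 0.2123, 0.1301]
tool_rot: [[-0.213, -0.003, 0.977], [-0.977, -0.001, -0.213], [0.002, -1.0, -0.003]]
ft_force: [0.3, -0.0, -2.8]
gripper_width: 0.0129
```

drive_tool --series '[0,0,0,0,0,0,0,0,0,0,0,0,0,0,0,0,0,0,0,0,0]'

```text
t: 4.9
position: [0.4975, 0.2084, 0.1315]
tool_rot: [[-0.217, -0.001, 0.976], [-0.976, -0.001, -0.217], [0.002, -1.0, -0.001]]
ft_force: [0.1, 0.2, -1.9]
gripper_width: 0.0128
```

```bash
python3 - <<'E'
from h import *
w=grab('wrist','w3.png');s=bot.state();p=s['position'];print(p,s['tool_rot'].round(3),s['ft_force'],s['gripper_width'])
for q in ([.4975,.2105,.042],[.5072,.2536,.042],[.5166,.2963,.042],[p[0],p[1],p[2]-.0335+.058],[p[0],p[1],p[2]-.0335+.028],[p[0],p[1],p[2]-.0335]): print(proj(w,q).round(1))
np.save('w3pose.npy',np.vstack([w['rotation'],w['origin']]))
E
```

```text
[0.4976949  0.20855696 0.13178425] [[-0.217 -0.001  0.976]
 [-0.976 -0.001 -0.217]
 [ 0.001 -1.    -0.001]] [-0.51137792  0.18584598 -2.33920301] 0.012978394602730061
[259.6 193.8]
[259.7 140.2]
[259.5  81.2]
[260.1 270.2]
[260.2 241. ]
[260.3 221.8]
```

View pics/w3.png

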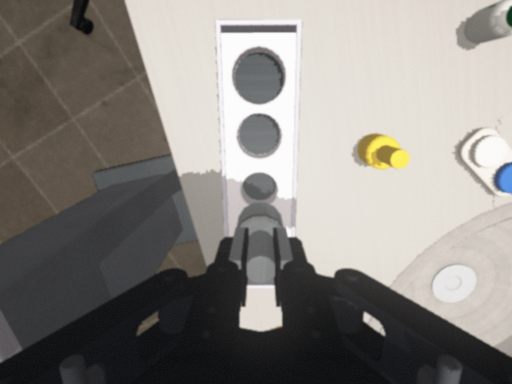

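Wrist view: the 39 mm well is at about (259,76), 34 mm at (259,135), 29 mm at about (259,186) partly behind the held weight. Fitting the rims.

```bash
python3 - <<'E'
from h import *
im=cv2.imread('pics/w3.png');M=np.load('w3pose.npy')
w=grab('wrist');w['rotation'],w['origin']=M[:3],M[3]
g=cv2.cvtColor(im,cv2.COLOR_BGR2GRAY)
roi=g[40:240,222:296];m=(roi<150).astype(np.uint8)*255
Q=[]
for c in cv2.findContours(m,cv2.RETR_EXTERNAL,cv2.CHAIN_APPROX_NONE)[0]:
    if cv2.contourArea(c)<300: continue
    h=cv2.convexHull(c);x,y,ww,hh=cv2.boundingRect(h)
    (u,v),ax,an=cv2.fitEllipse(h);p=(u+222,v+40);q=onz(w,p,.042);Q.append(q)
    print(np.round(p,1),np.round(ax,1),(x+222,y+40,ww,hh),q.round(4), 'dia',ax[1]*np.dot(q-w['origin'],w['rotation'][:,2])/w['f'])
# 29 well top edge & side edges
roi=g[150:215,255:265].mean(1);print(roi.round(0).astype(int))
E
```

```text
[257.9 264.5] [ 76.9 182.5] (222, 173, 74, 67) [0.4816 0.1463 0.042 ] dia 0.16318357060744101
[259.1 134. ] [40.7 42.1] (238, 114, 42, 41) [0.5078 0.2584 0.042 ] dia 0.033008240841840585
[258.5  75.1] [51.6 56.1] (233, 47, 52, 57) [0.5168 0.3006 0.042 ] dia 0.041634691897301415
[125 125 127 138 154 158 157 177 220 244 251 252 252 252 252 252 252 252
 252 252 252 245 208 149 123 120 120 120 120 120 120 121 121 122 120 117
 114 110 106 103 102  99  96  92  91  90  90  88  90 104 125 132 124 114
 110 109 107 106 105 104 105 104 103  98  90]
```

```bash
python3 - <<'E'
from h import *
im=cv2.imread('pics/w3.png');M=np.load('w3pose.npy')
w=grab('wrist');w['rotation'],w['origin']=M[:3],M[3]
g=cv2.cvtColor(im,cv2.COLOR_BGR2GRAY)[:,254:265].mean(1)
r=np.array([.216,.976])
e=[]
for y in range(20,200):
    if (g[y]-200)*(g[y+1]-200)<0:
        t=y+(200-g[y])/(g[y+1]-g[y]); e.append(t); q=onz(w,(259.2,t),.042)[:2]; print(round(t,2),q.round(4),'row',round(q@r,4))
s=bot.state();print(s['position'],s['position'][:2]@r, s['position'][:2]@[.976,-.216],onz(w,(259.0,190),.042)[:2]@[.976,-.216])
b=np.array([[.4881,.1674],[.4975,.2105],[.5072,.2536],[.5166,.2963]]);print(b@r,b@[.976,-.216])
E
```

```text
24.16 [0.5247 0.3335] row 0.4388
32.29 [0.5236 0.3284] row 0.4336
46.32 [0.5216 0.3195] row 0.4245
103.89 [0.5128 0.2805] row 0.3845
112.84 [0.5114 0.274 ] row 0.3779
157.52 [0.5038 0.2402] row 0.3433
172.17 [0.5012 0.2285] row 0.3313
[0.49784156 0.20905063 0.13213127] 0.3115671886863749 0.44073842337705027 0.4395793159956904
[0.268812  0.312908  0.3570688 0.4007744] [0.4402272 0.440092  0.4402496 0.4402008]
```

```bash
python3 - <<'E'
from h import *
im=cv2.imread('pics/w3.png');M=np.load('w3pose.npy')
w=grab('wrist');w['rotation'],w['origin']=M[:3],M[3]
p=np.array([.4977,.2086,.1318]);r=np.array([.216,.976,0]);k=np.array([0,0,1])
for n,d,z in(('bot rim',.013,0),('bevel rim',.0145,.0015),('body top far',.0145,.028),('stem top near',-.0075,.058),('stem top far',.0075,.058)):
    print(n,proj(w,p+r*d+k*(z-.0335)).round(1), proj(w,p+r*(d+.003)+k*(z-.0335)).round(1))
cv2.imwrite('pics/w3c.png',cv2.resize(im[165:290,205:315],(528,600),interpolation=cv2.INTER_CUBIC))
E
```

```text
bot rim [260.2 202.7] [260.2 198.2]
bevel rim [260.2 201.2] [260.2 196.6]
body top far [260.1 216.5] [260.1 211.3]
stem top near [260.1 284.4] [260.1 278.7]
stem top far [260.  255.4] [260.  249.4]
```

View pics/w3c.png

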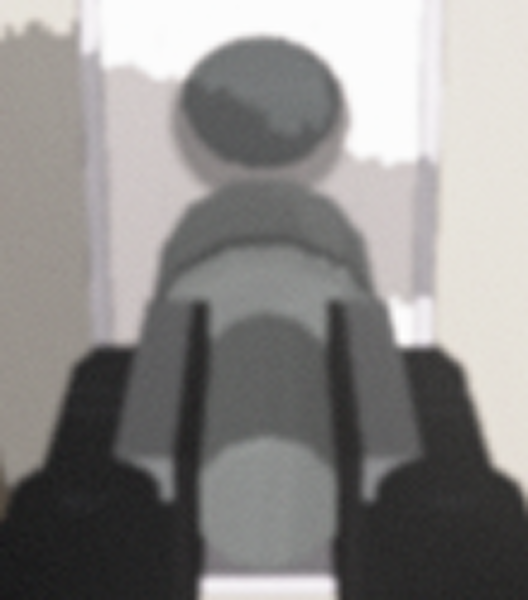

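The held weight is upright and lies within about 0.5 mm of the TCP line (bottom rim at row 203, predicted 202.7; stem top at 256 to 284, predicted 255 to 284). The wrist view puts the well 4.7 mm further along +row, the top view 1.3 mm. I trust the wrist view, go there, and feel downwards.

drive_tool --series '[-0.004,0.02,-0.001,0,0,0,0,-0.004,0.04,-0.001,0,0,0,0,-0.004,0.05,-0.001,0,0,0,0,-0.004,0.052,-0.001,0,0,0,0,-0.004,0.052,-0.001,0,0,0,0]'

```text
t: 5.72
position: [0.4981, 0.2143, 0.0807]
tool_rot: [[-0.215, 0.001, 0.977], [-0.977, 0.0, -0.215], [-0.001, -1.0, 0.001]]
ft_force: [-0.7, -0.9, -2.6]
gripper_width: 0.0128
```

drive_tool --series '[0,0.001,0,0,0,0,0,0,0.003,0,0,0,0,0,0,0.003,0,0,0,0,0,0,0.004,0,0,0,0,0,0,0.004,0,0,0,0,0]'

```text
t: 6.35
position: [0.4976, 0.2143, 0.0762]
tool_rot: [[-0.214, -0.0, 0.977], [-0.977, 0.0, -0.214], [0.0, -1.0, -0.0]]
ft_force: [-0.2, 0.2, -2.8]
gripper_width: 0.0129
```

drive_tool --series '[0,0.001,0,0,0,0,0,0,0.002,0,0,0,0,0,0,0.002,0,0,0,0,0]'

```text
t: 6.72
position: [0.4976, 0.2143, 0.0741]
tool_rot: [[-0.214, -0.0, 0.977], [-0.977, -0.0, -0.214], [0.0, -1.0, -0.0]]
ft_force: [-0.6, 0.8, -2.7]
gripper_width: 0.0126
```

drive_tool --series '[0,0.001,0,0,0,0,0,0,0.002,0,0,0,0,0,0,0.002,0,0,0,0,0]'

```text
t: 7.1
position: [0.4976, 0.2143, 0.0722]
tool_rot: [[-0.214, -0.0, 0.977], [-0.977, -0.0, -0.214], [0.0, -1.0, -0.0]]
ft_force: [0.5, 0.1, -2.0]
gripper_width: 0.0131
```

drive_tool --series '[0,0.001,0,0,0,0,0,0,0.002,0,0,0,0,0,0,0.002,0,0,0,0,0]'

```text
t: 7.48
position: [0.4976, 0.2143, 0.0701]
tool_rot: [[-0.214, -0.0, 0.977], [-0.977, -0.0, -0.214], [0.0, -1.0, -0.0]]
ft_force: [-0.5, -0.9, -3.4]
gripper_width: 0.0127
```

drive_tool --series '[0,0.001,0,0,0,0,0,0,0.002,0,0,0,0,0,0,0.002,0,0,0,0,0]'

```text
t: 7.85
position: [0.4976, 0.2143, 0.0682]
tool_rot: [[-0.214, -0.0, 0.977], [-0.977, 0.0, -0.214], [0.0, -1.0, -0.0]]
ft_force: [-0.0, 0.0, -3.2]
gripper_width: 0.0133
```

drive_tool --series '[0,0.001,0,0,0,0,0,0,0.003,0,0,0,0,0,0,0.004,0,0,0,0,0,0,0.004,0,0,0,0,0]'

```text
t: 8.35
position: [0.4976, 0.2143, 0.0641]
tool_rot: [[-0.214, -0.0, 0.977], [-0.977, -0.0, -0.214], [0.0, -1.0, -0.0]]
ft_force: [0.3, -0.6, -2.4]
gripper_width: 0.0128
```

drive_tool --series '[0,0.001,0,0,0,0,0,0,0.003,0,0,0,0,0,0,0.004,0,0,0,0,0,0,0.004,0,0,0,0,0]'

```text
t: 8.85
position: [0.4976, 0.2144, 0.0601]
tool_rot: [[-0.214, -0.0, 0.977], [-0.977, -0.0, -0.214], [0.0, -1.0, -0.0]]
ft_force: [0.2, -0.2, -2.9]
gripper_width: 0.0128
```

drive_tool --series '[0,0.001,0,0,0,0,0,0,0.0015,0,0,0,0,0,0,0.002,0,0,0,0,0,0,0.002,0,0,0,0,0]'

```text
t: 9.35
position: [0.4977, 0.2144, 0.0582]
tool_rot: [[-0.214, 0.0, 0.977], [-0.977, 0.0, -0.214], [-0.0, -1.0, 0.0]]
ft_force: [0.4, -0.2, -2.2]
gripper_width: 0.013
```

drive_tool --series '[0,0.0005,0,0,0,0,0,0,0.001,0,0,0,0,0,0,0.001,0,0,0,0,0]'

```text
t: 9.72
position: [0.4977, 0.2144, 0.0572]
tool_rot: [[-0.214, 0.0, 0.977], [-0.977, 0.0, -0.214], [-0.0, -1.0, 0.0]]
ft_force: [1.5, 0.3, -2.6]
gripper_width: 0.0132
```

drive_tool --series '[0,0.0005,0,0,0,0,0,0,0.001,0,0,0,0,0,0,0.001,0,0,0,0,0]'

```text
t: 10.1
position: [0.4977, 0.2144, 0.0562]
tool_rot: [[-0.214, 0.0, 0.977], [-0.977, 0.0, -0.214], [-0.0, -1.0, -0.0]]
ft_force: [1.0, -1.2, -1.9]
gripper_width: 0.0131
```

drive_tool --series '[0,0.0005,0,0,0,0,0,0,0.001,0,0,0,0,0,0,0.001,0,0,0,0,0]'

```text
t: 10.48
position: [0.4977, 0.2144, 0.0555]
tool_rot: [[-0.214, 0.0, 0.977], [-0.977, 0.0, -0.214], [-0.0, -1.0, -0.0]]
ft_force: [-0.7, -0.8, 0.9]
gripper_width: 0.0128
```

The floor is felt at TCP z 0.0555, as predicted, with about 3 N. Releasing.

drive_tool --series '[0,0,0,0,0,0,0.45,0,0,0,0,0,0,0.45,0,0,0,0,0,0,0.45,0,0,0,0,0,0,0.45]'

```text
t: 10.98
position: [0.4977, 0.2144, 0.0553]
tool_rot: [[-0.214, 0.0, 0.977], [-0.977, 0.0, -0.214], [-0.0, -1.0, 0.0]]
ft_force: [0.8, 0.8, 1.2]
gripper_width: 0.0382
```

drive_tool --series '[0,-0.02,0,0,0,0,0.45,0,-0.06,0,0,0,0,0.45,0,-0.1,0,0,0,0,0.45,0,-0.1,0,0,0,0,0.45,0,-0.1,0,0,0,0,0.45]'

```text
t: 11.6
position: [0.4971, 0.2143, 0.1547]
tool_rot: [[-0.214, -0.001, 0.977], [-0.977, -0.0, -0.214], [0.0, -1.0, -0.001]]
ft_force: [-0.0, -0.9, -0.8]
gripper_width: 0.0385
```

```bash
python3 - <<'E'
from h import *
w=grab('wrist','w4.png');s=bot.state();print(s['t'],s['position'],s['ft_force'],s['gripper_width'])
r=np.array([.216,.976,0]);c=np.array([.4977,.2144,0])
for z in(.080,.050,.042): print(z,proj(w,c+[0,0,z]).round(1))
cv2.imwrite('pics/w4c.png',cv2.resize(w['img'][60:285,160:360],(533,600),interpolation=cv2.INTER_CUBIC))
E
```

```text
11.65 [0.49673443 0.21413306 0.15417669] [ 0.17664859 -0.21086275 -0.89062054] 0.03857456019795381
0.08 [260.9 201.6]
0.05 [260.9 190.9]
0.042 [260.9 188.5]
```

View pics/w4c.png

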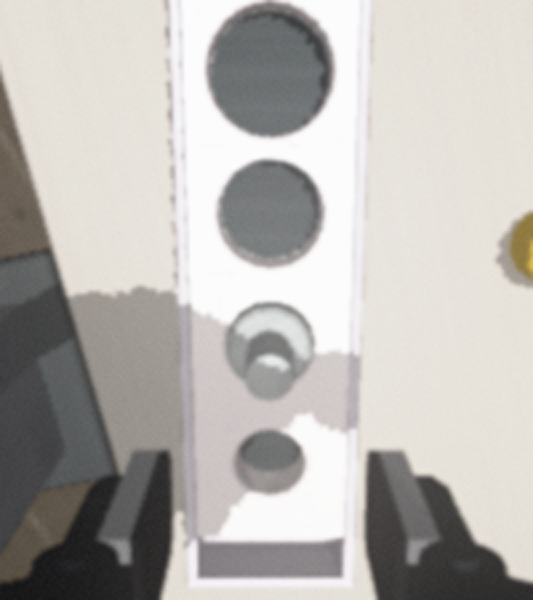

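The weight stands in the 29 mm well. Its stem top is at (260.9,201.0), predicted (260.9,201.6), so it's upright and fully home. The gripper is clear.

```bash
python3 -c "
from workcell import bot
print(bot.close_job(), bot.state()['t'])"
```

```text
the job is handed in; nothing more can be done
the job is handed in; nothing more can be done
```

The middle steel weight is in the 29 mm well, upright and on the floor, and the job was handed in at about 11.7 s; no verdict came back.

- **Pick-up:** I took the weight by its stem. While closing, the fingertips pressed on its body with about 7 N, while it still stood on the worktop. I then carried it over the stand.
- **Fit:** It entered the well without any felt contact with the strip, so no search slide was needed. The floor was felt at TCP height 0.0555 m, exactly as predicted, with about 3 N on the stand.
- **Last checks:** After release, the wrist view showed the stem top within 1 px of where a fully seated, upright weight should be. The gripper was 10 cm above, touching nothing.
- **Disagreement:** The two cameras placed the well 3.4 mm apart along the row. I went with the wrist view, and the clean insertion bore it out.
- **Not checked:** I did not measure the other weights, dropper bottle, lens case and loupe again at the end. Nothing in the forces suggested the arm touched any of them.

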